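# Unlatch and open the gate of a bench sample pen

### The job

Open the small metal pen on the bench that holds a reagent bottle: gently press the gate's thumb lever down until you feel the latch bar come up against the hood of its keeper, never pressing or pushing with more than about 10 N, and while the lever is held down push the gate away from you so that the bar passes out of the keeper. Then swing the gate on into the pen until it stands wide open, at least 70 degrees, and leave it there with the lever released and the bar dropped back; do not disturb the bottle, the petri dish or the flask.

Things in the scene. Friction and masses are not known exactly. Their poses are not given: they have to be found in the camera images.
- sample_pen: Low aluminium pen fixed to the bench: base plate 250x250x8 mm (x -35 to 215, y +-125), wire sides and back 120 mm high, gate in front. Origin on the worktop under the middle of the shut gate; +x into the pen, square to the shut gate, away from the robot; +y to the hinge (left) side. 14 mm hinge post at y +112 mm, 200 mm tall. Nothing stands higher than 203 mm.
- latch_post (a point): Top of the latch post (right of the gate, y -100 mm in the pen), 140 mm high; carries the keeper: a tooth 6 mm wide just behind the latch bar's end and, 13 mm above the tooth's top, a hood plate (x -23 to +11 mm of the pen) that stops the bar. Keeper height differs: tooth top 4 to 24 mm above the resting bar's underside (164 to 184 mm above the worktop), unmeasured: feel for it.
- sample_gate (a joint): Gate angle, rad: 0 shut, grows as it swings away from the robot into the pen (counter-clockwise from above); stop at 1.5. Reaches 10 to 180 mm from the hinge axis; its upper part, 155 to 200 mm high, is a flat plate 6 mm thick in the hinge plane, to push on. Hinge friction 0.1 N m: it stays where left. 0.07 rad frees the bar of the tooth, 0.13 of the hood.
- gate_hinge (a point): Point on the gate's vertical hinge axis (pen x 0, y +95 mm), level with the gate's top edge, 200 mm above the worktop.
- latch_bar (a joint): Lift of the latch bar, rad: 0 at rest (level), grows as its end rises; falls by its own weight. Steel bar 6 mm thick, 10 mm high, on the gate's front face, centre plane 11 mm before the gate's, pivoted 150 mm from the hinge axis, 165 mm high; ends 48 mm past the pivot in the keeper. Clears the tooth at 0.09 to 0.54 rad, depending on the keeper, and meets the hood 0.05-0.09 rad later.
- thumb_lever: Steel lever on the latch bar's pivot (its origin), pointing to the hinge, ending in a round peg, 18 mm diameter, 40 mm long, that sticks out to the robot from 5 to 45 mm before the gate's centre plane, 55 mm from the pivot. Pressing the peg down lifts the bar against about 1 N; once the bar meets the hood the lever yields as a spring of 10 N per mm at the peg. Over 15 N bends it.
- thumb_top (a point): Top of the peg at mid length, 95 mm from the hinge axis, 25 mm before the gate's centre plane; 186 mm above the worktop at rest, 7 to 34 mm lower when the bar meets the hood. Moves with lever and gate.
- sample_bottle: Brown reagent bottle, 44 mm diameter, 78 mm tall, standing loose in the pen's far right corner clear of the gate's sweep; origin at the centre of its underside. Leave it.
- petri_dish: Pink petri dish with lid, 62 mm diameter, 15 mm high, on the worktop; origin at the centre of its underside. Leave it.
- conical_flask: Glass conical flask, 66 mm diameter, 94 mm tall, on the worktop; origin at the centre of its underside. Leave it.
Mind the look-alikes: they are no part of the job. Of the things like the sample_bottle, leave any that is blue, turquoise or yellow; of the rest the smaller one is meant.

How it is judged:
On the way, in this order (a step that is already met when the one before it is completed fails the run):
1. the thumb lever, pressed by the fingers, lifts the latch bar while the gate is still shut (value of joint latch_bar above 0.1 rad and value of joint sample_gate below 0.05 rad and contact force between the fingers and thumb_lever above 0.3 N), for 0.1 s.
2. the gate is pushed in so far that the bar is out of its keeper (value of joint sample_gate above 0.2 rad), for 0.1 s.
3. the gate is swung wide open (value of joint sample_gate above 1.2 rad), for 0.1 s.
At the end, for the whole second after the job is handed in: the gate stands at rest more than 1.2 rad (69 degrees) open, the latch bar has dropped back (below 0.06 rad) and the bottle stands upright (value of joint sample_gate above 1.2 rad and velocity of joint sample_gate between -0.05 and 0.05 rad/s and value of joint latch_bar below 0.06 rad and angle between sample_bottle's own z axis and vertical below 0.1 rad); the robot touches nothing.
It fails at once if the thumb lever is loaded with more than 15 N (bar forced against the hood) (contact force between thumb_lever and anything else above 15 N).
It fails at once if the robot loads the pen or its gate with more than 25 N (contact force between any of the arm, the fingers and sample_pen above 25 N).
It fails at once if the bottle is moved more than 15 mm (distance of sample_bottle from where it was at the start of the episode above 0.015 m).
It fails at once if the petri dish is moved more than 15 mm (distance of petri_dish from where it was at the start of the episode above 0.015 m).
It fails at once if the flask is moved more than 15 mm (distance of conical_flask from where it was at the start of the episode above 0.015 m).
It also fails if it takes over 54 s, if anything falls off the work surface, if the arm or the gripper's body presses on something with over 40 N, if the wrist force passes 120 N, or if a joint passes its speed limit or range.

### The arm

A 6-joint arm with a two-finger parallel gripper is mounted at the origin on a cart in front of the work surface, level with it; the furniture and walls round the work are solid. World frame = base frame: x ahead of the robot, y to its left, z up, the work surface at z = 0. Lengths are in m, angles in rad, forces in N, time in s.
With the tool pointing down it reaches from about 0.3 to 0.875 m from the base axis. Payload 6.4 kg.
Tool frame: the origin (TCP) lies on the front face of the gripper's body, between the roots of the fingers; the fingertips stand 73 mm ahead of it and the grasp point (between the pads) lies ctrl.pinch_z ahead of it (ctrl.pinch_z is the distance from the TCP to the grasp point, in m); z points along the fingers, y is the line along which they close (so a half turn about z gives the same grasp; the last joint's range is limited). The gripper opens to 85 mm and grips with 20 to 120 N. Pads are 22 mm wide; open, the fingers measure 114 mm over their backs; the gripper's body (76 mm by 85 mm) begins 54 mm behind the grasp point. The pads swing forward as they close: fully open they stand 13 mm farther back than shut.
Start: joints at [1.015, 0.181, 1.607, -0, 1.354, -0.206], TCP at [0.197, 0.54, 0.304] pointing down, gripper open.
Joint ranges: [-2.99, 2.99], [-0.89, 2.07], [0.3, 2.58], [-1.14, 4.28], [0, 2.63], [-3.12, 3.12]. Speed limits (rad/s): [2.57, 2.57, 3.01, 3.14, 3.14, 3.14].

### API

Orientations are given as a rotation vector (axis times angle).
In Python, from station import ctrl gives the robot as it stands. The module is installed in compiled form; this text tells all that it offers.
- The arm moves only by the tool apply_moves, never from a script. Its argument "motion" is one flat list of numbers, 5 for each row, row after row: the closure, from -1 (fully open) to 1 (shut), then the shift along the tool's x, y, z each as a share of 400 mm, from -1 to 1, then the turn about the tool's z as a share of 45 degrees, from -1 to 1. In form: [jaw, dx, dy, dz, turn, jaw, dx, dy, dz, turn, ...]. A call has 1 to 10 rows; each row is the pose to reach, as a shift and turn from the pose commanded when the call began, along the tool's axes at that moment; what a row does not reach only later rows make up. A row lasts 1/10 s, in which the tool goes at most 50 mm and 8.59 degrees, less where a joint would pass 70% of its speed; a pose out of reach is approached as far as the arm can. A call with a number of a shift or a turn outside -1 to 1 is refused whole. A call with a gripper value outside its range is refused whole. The fingers move at their own pace and stop on an object; the grip force is fixed at half the most. Time passes only in rows, so rows that repeat a pose let the fingers close. It gives the time, the measured TCP pose, the force, the opening and the grip force at its end, in the units of the state.
- ctrl.state(): the state, without advancing time (a new reading comes with each control period).
- ctrl.grab_frame(name): name is "side" or "top" or "wrist"; returns the picture (400x640x3 uint8, blue, green, red); there is no depth.
- ctrl.camera_model(name): a dict with "vfov" (degrees; the focal length in pixels is half the picture's height over the tangent of half this angle, whatever the lens; pixels are square), "cx", "cy" (the principal point, pixels), "dist_coeffs" ([k1, k2, p1, p2, k3] as OpenCV has them; the pictures are not rectified), "position" and "orientation" of the camera in the world; the wrist camera has in their place "hand_eye" (4x4, takes a point from camera to tool coordinates, whose origin is the TCP and whose axes are the flange's). Camera axes: x right, y down, z forward; pixel columns grow to the right and rows downward; lengths in m; the calibration is good to about 2 mm. A picture is of the moment at which its call begins: read the wrist's pose just before it. camera_model takes no time and is no camera call.
- ctrl.hand_in(): hands the job in; it is judged then, once.
Trained networks look in the newest picture that a camera, given by its name, has taken for a name from the list of things; names that differ only in an ending like _2 or _b are one class to them, and where a whole thing is asked for, a point or a joint stands for the part that bears it (a point fixed in the world has none). Each returns a list of dicts, best first, with "score" (0 to 1); they miss things now and then, are a little off and sometimes report something else, mostly with a low value. They report only what shows in the picture. A call takes as long as a camera call. They do not tell look-alikes from the thing itself.
- ctrl.cut_out(target, camera): "mask" (400x640 bool, what is visible of it) and "rect" ([left, top, width, height] in pixels, round what is visible of it).
- ctrl.place_of(target, camera): "pixel" ([column, row] in pixels: a listed point, or the origin of a listed thing).
The state is a dict: "time_s": time; "joint_positions": joint angles; "joint_velocities": joint speeds; "effort": joint torques, N m; "eef_pos": TCP position; "tool_rot": TCP orientation; "contact_force": force on the tool from outside, world axes, zero at the start; "wrist_torque": the same for the moment, N m; "finger_gap": finger opening in m; "grasp_force": force on a finger pad.
Only numpy, scipy, OpenCV 4.12 (cv2) and the standard library are available. Lean on these libraries where they do the work, as an engineer would, in place of code of your own. Each camera call takes 0.05 s, during which the arm holds its last target. There are 200 camera calls.

## Working session

There is one attempt and no reset: what is moved stays moved. The work goes in short steps, Python scripts to look and compute and a tool call to move; the robot and the scene stay as the last step left them, time stands still between calls to the robot, and variables do not carry over. Pictures are saved under pics/ and viewed, at most 10 in all, crops included, and the job is handed in when it is done.

Besides the shell and the picture viewer there is one more tool, called after ">>>" as name(argument=value, ...) on one line, values as JSON. apply_moves: Moves the arm, as the interface text tells. Its arguments: {"type":"object","properties":{"motion":{"type":"array"}},"required":["motion"]}

```bash
mkdir -p pics
cat > h.py <<'E'
import numpy as np, cv2
from scipy.spatial.transform import Rotation as R
from station import ctrl
def cam(n):
    m=ctrl.camera_model(n); f=200/np.tan(np.radians(m["vfov"])/2)
    K=np.array([[f,0,m["cx"]],[0,f,m["cy"]],[0,0,1]]); d=np.array(m["dist_coeffs"],float)
    if "hand_eye" in m:
        s=ctrl.state(); T=np.eye(4); T[:3,:3]=R.from_rotvec(s["tool_rot"]).as_matrix(); T[:3,3]=s["eef_pos"]
        T=T@np.array(m["hand_eye"])
    else:
        o=np.array(m["orientation"],float); T=np.eye(4); T[:3,3]=m["position"]
        T[:3,:3]=o if o.shape==(3,3) else R.from_rotvec(o).as_matrix() if o.size==3 else R.from_quat(o).as_matrix()
    return K,d,T
def onz(c,px,z):
    K,d,T=c; u=cv2.undistortPoints(np.array([[px]],float),K,d)[0,0]
    r=T[:3,:3]@[u[0],u[1],1]; return T[:3,3]+r*(z-T[2,3])/r[2]
def proj(c,p):
    K,d,T=c; q=(np.atleast_2d(p)-T[:3,3])@T[:3,:3]
    return cv2.projectPoints(q,np.zeros(3),np.zeros(3),K,d)[0][:,0]
E
python3 - <<'E'
from h import *
print(ctrl.camera_model("top")); s=ctrl.state(); print(s, ctrl.pinch_z)
Z=dict(sample_pen=0,latch_post=.14,gate_hinge=.2,thumb_top=.186,thumb_lever=.165,sample_bottle=.008,petri_dish=0,conical_flask=0)
for n in("top","side"):
    im=ctrl.grab_frame(n); cv2.imwrite(f"pics/{n}0.png",im); c=cam(n)
    for t,z in Z.items():
        for r in ctrl.place_of(t,n)[:3]: print(n,t,round(r["score"],2),np.round(r["pixel"]),onz(c,r["pixel"],z).round(3))
E
```

```text
{'vfov': 56.12941055279738, 'cx': 317.76363680523343, 'cy': 196.5052028009524, 'dist_coeffs': array([-0.01956664,  0.        ,  0.        ,  0.        ,  0.        ]), 'position': array([0.36127594, 0.33173318, 1.44507092]), 'orientation': array([-2.15273092,  2.11936505, -0.17765154])}
{'time_s': 0.0, 'joint_positions': array([ 1.01471428e+00,  1.81523468e-01,  1.60801726e+00, -2.32253296e-05,
        1.35379661e+00, -2.06347239e-01]), 'joint_velocities': array([-1.45399635e-04, -1.46823608e-04,  1.92744349e-03, -1.28777104e-05,
        1.79046416e-03,  1.41275609e-03]), 'effort': array([ 6.36841451e-04, -4.44876587e+01, -3.51335263e+01, -3.31929205e-04,
        9.04248096e-03,  1.69521502e-05]), 'eef_pos': array([0.19680448, 0.53981151, 0.30298945]), 'tool_rot': array([-5.46449420e-01, -3.09306403e+00,  2.55656148e-03]), 'contact_force': array([-0.63236061,  0.16064286, -0.54504084]), 'wrist_torque': array([ 0.03596009, -0.05451854,  0.01055804]), 'grasp_force': 0.0, 'finger_gap': 0.085399433089243} 0.0539
top sample_pen 0.75 [323. 227.] [0.483 0.31  0.   ]
top sample_pen 0.63 [418
[... 469 characters left out ...]
ask 0.77 [419. 243.] [ 0.426 -0.058  0.   ]
side sample_pen 0.67 [341. 222.] [0.481 0.307 0.   ]
side latch_post 0.79 [312. 174.] [0.538 0.211 0.14 ]
side gate_hinge 0.65 [371. 193.] [0.434 0.383 0.2  ]
side gate_hinge 0.23 [347. 179.] [0.475 0.316 0.2  ]
side thumb_top 0.44 [348. 174.] [0.458 0.288 0.186]
side sample_bottle 0.96 [230. 164.] [ 0.749 -0.048  0.008]
side sample_bottle 0.9 [237. 203.] [0.764 0.13  0.008]
side sample_bottle 0.86 [391. 338.] [0.502 0.698 0.008]
side petri_dish 0.4 [344. 178.] [0.402 0.137 0.   ]
side conical_flask 0.73 [314. 141.] [ 0.437 -0.067  0.   ]
side conical_flask 0.46 [372. 193.] [0.344 0.233 0.   ]
side conical_flask 0.33 [279. 237.] [0.676 0.296 0.   ]
```

Run:
```python
import cv2
a=cv2.imread("pics/top0.png"); b=cv2.imread("pics/side0.png")
cv2.imwrite("pics/t1.png",cv2.resize(a[110:290,200:440],(800,600),interpolation=2))
cv2.imwrite("pics/s1.png",cv2.resize(b[110:380,190:470],(622,600),interpolation=2))
```

```text
(no output)
```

View pics/t1.png

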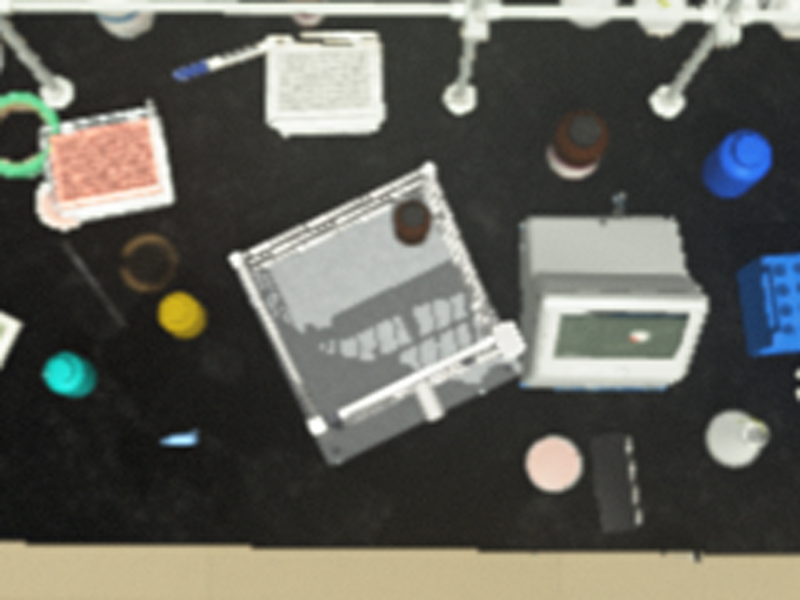

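View pics/s1.png

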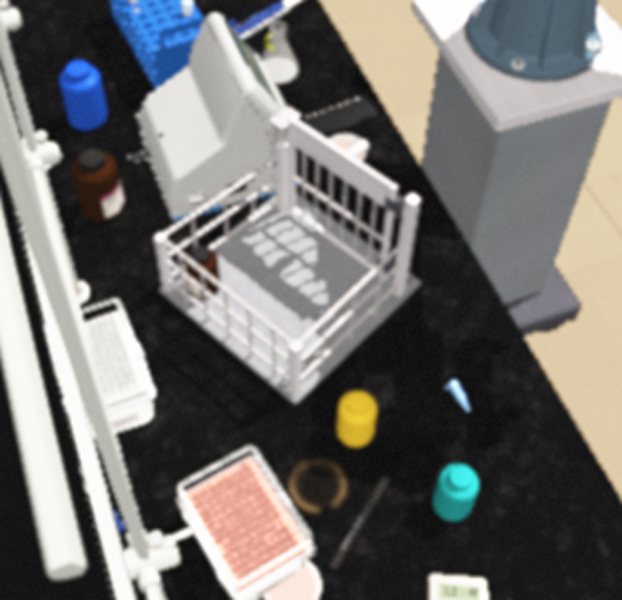

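The pen stands at about (323,227) in the top view. Its gate runs from the hinge post at (296,237) to the latch post at (350,212), with the peg near (328,231). There are two brown bottles: the smaller one at (324,176), in the pen's far right corner, is sample_bottle. The larger one at (374,153), outside the pen, is the look-alike. I'm moving above the gate for a close look.

>>> apply_moves(motion=[1,-0.77,-0.41,-0.18,-1,1,-0.77,-0.41,-0.18,-1,1,-0.77,-0.41,-0.18,-1,1,-0.77,-0.41,-0.18,-1,1,-0.77,-0.41,-0.18,-1,1,-0.77,-0.41,-0.18,-1,1,-0.77,-0.41,-0.18,-1,1,-0.77,-0.41,-0.18,-1,1,-0.77,-0.41,-0.18,-1,1,-0.77,-0.41,-0.18,-1])

```text
time_s: 1.9
eef_pos: [0.4304, 0.2802, 0.3759]
tool_rot: [0.676, -3.068, -0.001]
contact_force: [-0.3, -0.2, -0.2]
finger_gap: -0.0001
grasp_force: 0.0
```

Run:
```python
from h import *
s=ctrl.state(); print(s["time_s"],s["eef_pos"],s["tool_rot"],s["contact_force"],s["finger_gap"],s["joint_positions"])
im=ctrl.grab_frame("wrist"); cv2.imwrite("pics/w1.png",im); c=cam("wrist"); print(c[2])
for t,z in dict(sample_pen=0,latch_post=.14,gate_hinge=.2,thumb_top=.186,thumb_lever=.165,sample_bottle=.008).items():
    for r in ctrl.place_of(t,"wrist")[:2]: print(t,round(r["score"],2),np.round(r["pixel"]),onz(c,r["pixel"],z).round(3))
```

```text
1.9 [0.43037883 0.28020354 0.37585633] [ 6.75967083e-01 -3.06779496e+00 -6.43153217e-04] [-0.2621547  -0.17180645 -0.17593862] -8.432378384028528e-05 [ 3.45466959e-01 -1.22549679e-02  1.66911917e+00  4.34359351e-04
  1.48488219e+00 -1.65912153e+00]
[[-0.42129314  0.86748575  0.26453838  0.36230844]
 [ 0.906923    0.40243861  0.12463479  0.24875007]
 [ 0.00165845  0.29242373 -0.95628741  0.44682584]
 [ 0.          0.          0.          1.        ]]
sample_pen 0.97 [326. 198.] [0.483 0.309 0.   ]
latch_post 0.83 [221. 242.] [0.527 0.218 0.14 ]
gate_hinge 0.83 [448. 267.] [0.44  0.393 0.2  ]
thumb_top 0.59 [323. 235.] [0.462 0.295 0.186]
thumb_lever 0.56 [263. 241.] [0.497 0.253 0.165]
sample_bottle 0.83 [559. 307.] [0.489 0.694 0.008]
sample_bottle 0.77 [ 20. 253.] [ 0.741 -0.057  0.008]
```

View pics/w1.png

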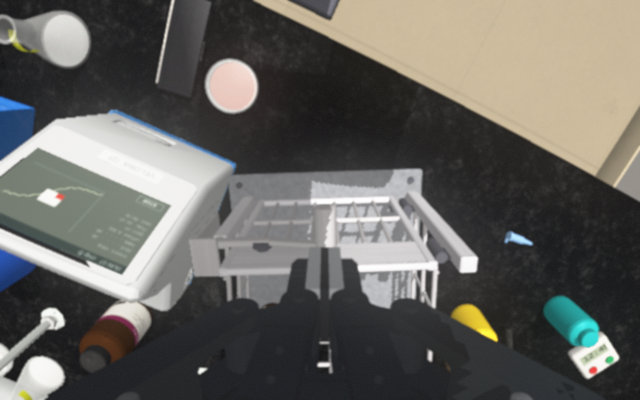

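The wrist view shows the peg at about (322,225), the gate's top edge at rows 240-268, and the front plate corners at (422,170) and (230,177). The fingers are at (320,258). Next I fit the pen's yaw and origin.

Run:
```python
from h import *
from scipy.optimize import least_squares
c=cam("wrist"); t=cam("top"); s=cam("side")
obs=[(c,(422,170),(-.035,-0,.008),.125),(c,(230,177),(-.035,0,.008),-.125)]
for px,y in(((422,170),.125),((230,177),-.125)): print(onz(c,px,.008).round(4))
P=[(c,(422,170),(-.035,.125,.008)),(c,(230,177),(-.035,-.125,.008)),(c,(326,198),(0,0,0)),(c,(448,267),(0,.095,.2)),(c,(323,235),(-.025,0,.186)),
(t,(299,233),(0,.095,.2)),(t,(323,227),(0,0,0)),(t,(327,230),(-.025,0,.186)),(s,(341,222),(0,0,0)),(s,(371,193),(0,.095,.2)),(s,(348,174),(-.025,0,.186))]
def W(q,p): a=q[2]; return np.array([q[0]+np.cos(a)*p[0]-np.sin(a)*p[1],q[1]+np.sin(a)*p[0]+np.cos(a)*p[1],p[2]])
f=lambda q:np.concatenate([proj(k,W(q,p))[0]-np.array(px) for k,px,p in P])
r=least_squares(f,[.483,.309,.49],loss="soft_l1"); q=r.x
print(q,np.degrees(q[2])); print(r.fun if 0 else f(q).reshape(-1,2).round(1))
im=cv2.imread("pics/w1.png")
for p in[(-.035,.125,.008),(-.035,-.125,.008),(-.003,.085,.2),(-.003,-.085,.2),(.003,.085,.2),(.003,-.085,.2),(-.045,0,.186),(-.005,0,.186),(0,.112,.2),(-.011,-.055,.175)]:
    x=proj(c,W(q,p))[0]; cv2.circle(im,tuple(int(round(v*8)) for v in x),10,(0,0,255),-1,shift=3)
cv2.imwrite("pics/w1b.png",cv2.resize(im[150:300,180:480],(800,400),interpolation=2))
```

```text
[0.3955 0.4029 0.008 ]
[0.5075 0.1845 0.008 ]
[0.48321423 0.30808053 0.47448978] 27.186261584375302
[[ 0.5 -0.3]
 [-3.1  0. ]
 [-0.6 -0.2]
 [-0.5 -0.1]
 [ 2.4  0.1]
 [-0.2  1.5]
 [ 0.4 -0.1]
 [ 0.7 -1.1]
 [-0.6  0.6]
 [-0.4  3.1]
 [ 0.8  2.7]]
```

View pics/w1b.png

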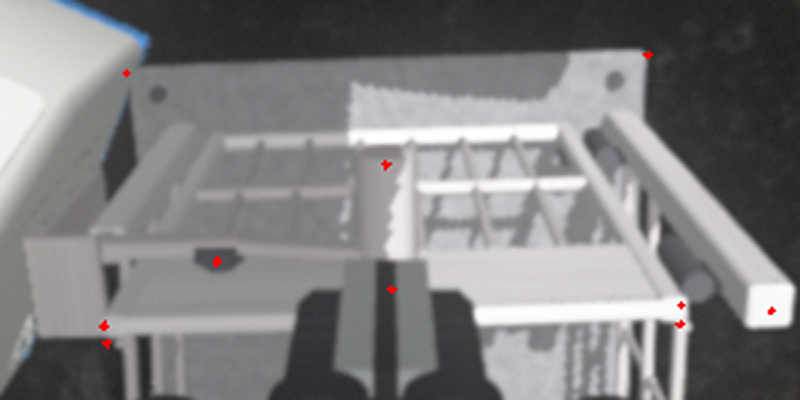

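>>> apply_moves(motion=[1,-0.094,0.006,0.06,-0.053,1,-0.094,0.006,0.12,-0.053,1,-0.094,0.006,0.17,-0.053,1,-0.094,0.006,0.21,-0.053,1,-0.094,0.006,0.24,-0.053,1,-0.094,0.006,0.24,-0.053,1,-0.094,0.006,0.24,-0.053])

```text
time_s: 2.95
eef_pos: [0.4633, 0.2989, 0.2804]
tool_rot: [-0.743, 3.052, 0.0]
contact_force: [-0.1, 1.3, -0.8]
finger_gap: -0.0002
grasp_force: 0.0
```

Run:
```python
from h import *
s=ctrl.state(); print(s["time_s"],s["eef_pos"],s["tool_rot"],s["contact_force"],ctrl.pinch_z)
a=ctrl.grab_frame("wrist"); b=ctrl.grab_frame("side")
cv2.imwrite("pics/m2.png",np.hstack([cv2.resize(a[150:400,170:490],(400,312)),cv2.resize(b[100:256,260:460],(400,312),interpolation=2)]))
```

```text
2.95 [0.46333742 0.29886832 0.2803655 ] [-7.43000023e-01  3.05199423e+00  1.79771295e-05] [-0.10074623  1.31190193 -0.84935199] 0.0539
```

View pics/m2.png

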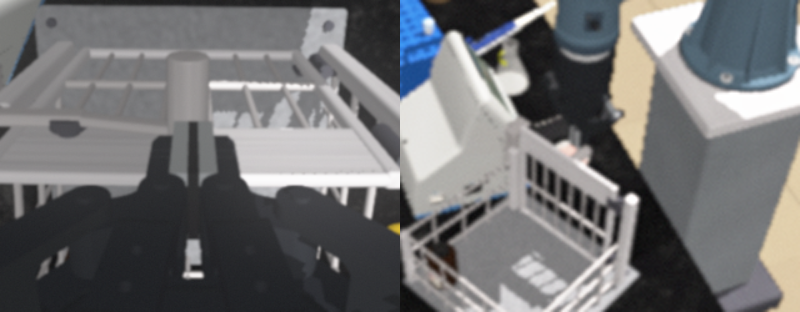

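The fingers are over the peg: peg centre at (187,80) and fingertips at (193,150) in the left half. Descending to contact now.

>>> apply_moves(motion=[1,0,0,0.01,0,1,0,0,0.02,0,1,0,0,0.03,0,1,0,0,0.038,0,1,0,0,0.042,0,1,0,0,0.045,0,1,0,0,0.045,0,1,0,0,0.045,0,1,0,0,0.045,0])

```text
time_s: 3.95
eef_pos: [0.4634, 0.2986, 0.262]
tool_rot: [-0.742, 3.052, 0.0]
contact_force: [-0.0, -0.5, 0.1]
finger_gap: 0.0004
grasp_force: 0.0
```

>>> apply_moves(motion=[1,0,0,0.0025,0,1,0,0,0.005,0,1,0,0,0.005,0,1,0,0,0.005,0])

```text
time_s: 4.35
eef_pos: [0.4632, 0.2986, 0.2598]
tool_rot: [0.743, -3.052, 0.0]
contact_force: [0.5, -0.2, 0.4]
finger_gap: -0.0002
grasp_force: 0.0
```

>>> apply_moves(motion=[1,0,0,0.0025,0,1,0,0,0.005,0,1,0,0,0.005,0,1,0,0,0.005,0])

```text
time_s: 4.75
eef_pos: [0.4633, 0.2987, 0.2581]
tool_rot: [-0.743, 3.052, 0.0]
contact_force: [-1.3, 1.2, 1.5]
finger_gap: -0.0002
grasp_force: 0.7
```

>>> apply_moves(motion=[1,0,0,0.0025,0,1,0,0,0.005,0,1,0,0,0.005,0,1,0,0,0.005,0])

```text
time_s: 5.15
eef_pos: [0.4633, 0.2986, 0.2559]
tool_rot: [-0.742, 3.052, 0.0]
contact_force: [-0.0, 1.8, 1.7]
finger_gap: 0.0
grasp_force: 0.8
```

>>> apply_moves(motion=[1,0,0,0.0025,0,1,0,0,0.005,0,1,0,0,0.005,0,1,0,0,0.005,0])

```text
time_s: 5.55
eef_pos: [0.4633, 0.2986, 0.2538]
tool_rot: [0.742, -3.053, 0.0]
contact_force: [0.2, 0.8, 0.9]
finger_gap: 0.0002
grasp_force: 0.7
```

>>> apply_moves(motion=[1,0,0,0.001,0,1,0,0,0.002,0,1,0,0,0.002,0,1,0,0,0.002,0])

```text
time_s: 5.95
eef_pos: [0.4633, 0.2986, 0.253]
tool_rot: [0.742, -3.052, 0.0]
contact_force: [0.5, 2.5, 1.8]
finger_gap: 0.0004
grasp_force: 0.7
```

>>> apply_moves(motion=[1,0,0,0.001,0,1,0,0,0.002,0,1,0,0,0.002,0])

```text
time_s: 6.25
eef_pos: [0.4632, 0.2986, 0.2522]
tool_rot: [0.743, -3.052, 0.0]
contact_force: [-0.7, 0.9, 1.9]
finger_gap: -0.0002
grasp_force: 0.7
```

>>> apply_moves(motion=[1,0,0,0.001,0,1,0,0,0.002,0,1,0,0,0.002,0])

```text
time_s: 6.55
eef_pos: [0.4633, 0.2986, 0.2514]
tool_rot: [0.743, -3.053, 0.0]
contact_force: [-0.1, 0.2, 2.0]
finger_gap: -0.0002
grasp_force: 0.7
```

>>> apply_moves(motion=[1,0,0,0.001,0,1,0,0,0.002,0,1,0,0,0.002,0])

```text
time_s: 6.85
eef_pos: [0.4633, 0.2986, 0.2506]
tool_rot: [0.743, -3.053, 0.0]
contact_force: [-1.1, 1.2, 1.0]
finger_gap: 0.0001
grasp_force: 0.7
```

>>> apply_moves(motion=[1,0,0,0.001,0,1,0,0,0.002,0,1,0,0,0.002,0])

```text
time_s: 7.15
eef_pos: [0.4633, 0.2986, 0.2498]
tool_rot: [-0.742, 3.053, -0.0]
contact_force: [-0.4, 0.6, 0.7]
finger_gap: -0.0002
grasp_force: 0.7
```

>>> apply_moves(motion=[1,0,0,0.001,0,1,0,0,0.002,0,1,0,0,0.002,0])

```text
time_s: 7.45
eef_pos: [0.4633, 0.2986, 0.249]
tool_rot: [0.742, -3.053, 0.0]
contact_force: [-0.2, 0.5, 0.8]
finger_gap: 0.0
grasp_force: 0.7
```

>>> apply_moves(motion=[1,0,0,0.001,0,1,0,0,0.002,0,1,0,0,0.002,0])

```text
time_s: 7.75
eef_pos: [0.4633, 0.2986, 0.2482]
tool_rot: [0.743, -3.053, 0.0]
contact_force: [0.4, 0.7, 1.0]
finger_gap: 0.0
grasp_force: 0.6
```

>>> apply_moves(motion=[1,0,0,0.001,0,1,0,0,0.002,0,1,0,0,0.002,0])

```text
time_s: 8.05
eef_pos: [0.4633, 0.2986, 0.2474]
tool_rot: [-0.742, 3.053, -0.0]
contact_force: [-0.7, 1.2, 0.8]
finger_gap: 0.0003
grasp_force: 0.6
```

>>> apply_moves(motion=[1,0,0,0.001,0,1,0,0,0.002,0,1,0,0,0.002,0])

```text
time_s: 8.35
eef_pos: [0.4633, 0.2986, 0.2466]
tool_rot: [0.743, -3.053, 0.0]
contact_force: [-0.0, 1.1, 1.0]
finger_gap: -0.0001
grasp_force: 0.6
```

>>> apply_moves(motion=[1,0,0,0.001,0,1,0,0,0.002,0,1,0,0,0.002,0])

```text
time_s: 8.65
eef_pos: [0.4633, 0.2986, 0.2458]
tool_rot: [0.743, -3.053, 0.0]
contact_force: [-0.1, 0.8, 1.0]
finger_gap: 0.0003
grasp_force: 0.6
```

>>> apply_moves(motion=[1,0,0,0.001,0,1,0,0,0.002,0,1,0,0,0.002,0])

```text
time_s: 8.95
eef_pos: [0.4633, 0.2986, 0.245]
tool_rot: [0.742, -3.053, -0.0]
contact_force: [-0.5, 0.1, 1.4]
finger_gap: -0.0001
grasp_force: 0.6
```

>>> apply_moves(motion=[1,0,0,0.001,0,1,0,0,0.002,0,1,0,0,0.002,0])

```text
time_s: 9.25
eef_pos: [0.4633, 0.2987, 0.2445]
tool_rot: [-0.743, 3.052, 0.0]
contact_force: [-1.1, 1.0, 1.9]
finger_gap: 0.0001
grasp_force: 1.5
```

>>> apply_moves(motion=[1,0,0,0.0008,0,1,0,0,0.0008,0,1,0,0,0.0008,0])

```text
time_s: 9.55
eef_pos: [0.4633, 0.2987, 0.2442]
tool_rot: [-0.743, 3.052, 0.0]
contact_force: [-1.9, 1.0, 3.9]
finger_gap: 0.0005
grasp_force: 2.1
```

Hood contact, with the peg about 14 mm down at about 4 N. I back off slightly and push forward.

>>> apply_moves(motion=[1,0,0,-0.002,0,1,0,0,-0.003,0,1,-0.005,0,-0.003,0,1,-0.01,0,-0.003,0,1,-0.015,0,-0.003,0,1,-0.02,0,-0.003,0,1,-0.025,0,-0.003,-0.02,1,-0.03,0,-0.003,-0.04,1,-0.03,0,-0.003,-0.05,1,-0.03,0,-0.003,-0.05])

```text
time_s: 10.55
eef_pos: [0.4742, 0.3043, 0.2452]
tool_rot: [-0.803, 3.037, 0.001]
contact_force: [0.9, -1.1, 1.3]
finger_gap: -0.0001
grasp_force: 0.6
```

>>> apply_moves(motion=[1,-0.007,0,0,-0.04,1,-0.014,-0.001,0,-0.08,1,-0.021,-0.002,0,-0.12,1,-0.028,-0.002,0,-0.16,1,-0.035,-0.003,0,-0.2,1,-0.042,-0.004,0,-0.24,1,-0.049,-0.0045,0,-0.27,1,-0.049,-0.0045,0,-0.27,1,-0.049,-0.0045,0,-0.27])

```text
time_s: 11.45
eef_pos: [0.4921, 0.3125, 0.2454]
tool_rot: [-1.118, 2.935, 0.0]
contact_force: [0.2, 1.8, 2.2]
finger_gap: 0.0002
grasp_force: 0.6
```

Run:
```python
from h import *
s=ctrl.state(); print(s["eef_pos"],s["contact_force"],s["joint_positions"])
a=ctrl.grab_frame("wrist"); b=ctrl.grab_frame("side")
cv2.imwrite("pics/m3.png",np.hstack([cv2.resize(a[150:400,170:490],(400,312)),cv2.resize(b[100:256,260:460],(400,312),interpolation=2)]))
```

```text
[0.49210262 0.31252147 0.24538304] [0.23791149 1.76062816 2.18301043] [ 3.62262248e-01  2.55163403e-01  1.64154695e+00  1.77998954e-04
  1.24376830e+00 -1.93668503e+00]
```

View pics/m3.png

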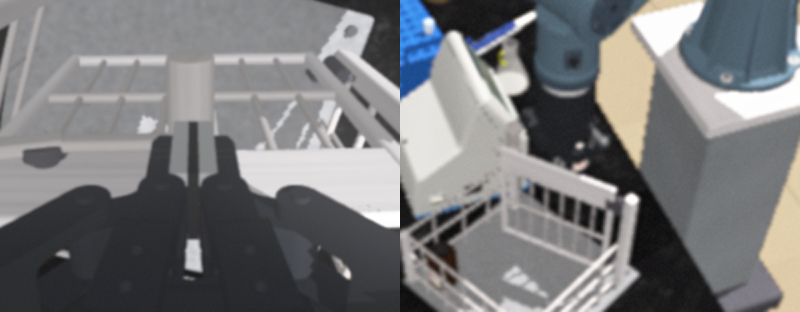

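The gate is freed: it lies parallel to the turned fingers, across row 175 of the left half, with the bar clear of the keeper. I release the lever and sweep the gate with the fingers on the plate above the peg.

>>> apply_moves(motion=[1,0,0,-0.015,0,1,0,0,-0.03,0,1,0,0,-0.044,0,1,0,0,-0.044,0,1,0,0,-0.044,0])

```text
time_s: 12.05
eef_pos: [0.4919, 0.3122, 0.263]
tool_rot: [-1.119, 2.935, 0.0]
contact_force: [-0.0, 0.3, -0.4]
finger_gap: 0.0002
grasp_force: 0.0
```

>>> apply_moves(motion=[1,-0.013,-0.0014,0,-0.07,1,-0.026,-0.0024,0,-0.14,1,-0.04,-0.0022,0,-0.21,1,-0.0528,-0.0019,0,-0.28,1,-0.066,0,0,-0.35,1,-0.0788,0.0015,0,-0.42,1,-0.092,0.0045,0,-0.49,1,-0.1045,0.0078,0,-0.56,1,-0.117,0.012,0,-0.63,1,-0.1293,0.0168,0,-0.7])

```text
time_s: 13.05
eef_pos: [0.5255, 0.3514, 0.2622]
tool_rot: [1.875, -2.517, -0.0]
contact_force: [-1.9, -1.8, 2.0]
finger_gap: 0.0
grasp_force: 1.2
```

Run:
```python
from h import *
s=ctrl.state(); print(s["eef_pos"],s["tool_rot"],s["contact_force"],s["joint_positions"])
a=ctrl.grab_frame("wrist"); b=ctrl.grab_frame("side")
cv2.imwrite("pics/m4.png",np.hstack([cv2.resize(a[150:400,170:490],(400,312)),cv2.resize(b[100:256,260:460],(400,312),interpolation=2)]))
```

```text
[0.52554383 0.35141682 0.26217687] [ 1.87543847e+00 -2.51749543e+00 -1.58512470e-04] [-1.90586228 -1.80920364  2.00237799] [ 4.02142162e-01  3.43733253e-01  1.49253287e+00 -4.64353041e-04
  1.30760183e+00 -2.44907084e+00]
```

View pics/m4.png

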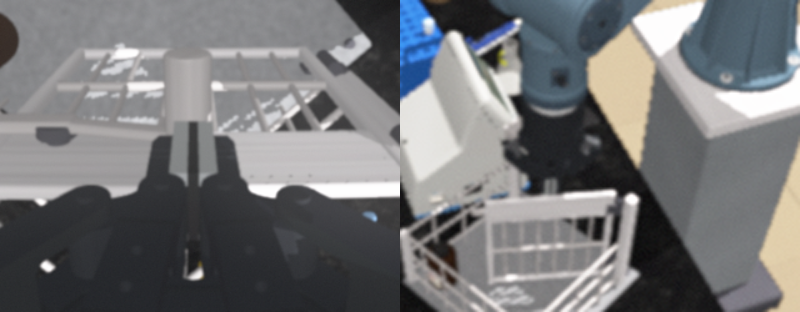

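Gate at about 0.8 rad, bar released. Continuing the arc.

>>> apply_moves(motion=[1,-0.013,-0.0014,0,-0.07,1,-0.026,-0.0024,0,-0.14,1,-0.04,-0.0022,0,-0.21,1,-0.0528,-0.0019,0,-0.28,1,-0.066,0,0,-0.35,1,-0.0788,0.0015,0,-0.42,1,-0.092,0.0045,0,-0.48,1,-0.1045,0.0078,0,-0.5,1,-0.117,0.012,0,-0.5,1,-0.1293,0.0168,0,-0.5])

```text
time_s: 14.15
eef_pos: [0.5343, 0.4031, 0.2624]
tool_rot: [2.328, -2.108, 0.0]
contact_force: [-0.8, -2.9, -0.3]
finger_gap: 0.0002
grasp_force: 1.2
```

Run:
```python
from h import *
s=ctrl.state(); print(s["eef_pos"],s["tool_rot"],s["contact_force"],s["joint_positions"])
q=[0.4832,.3081,.4745]
d=np.array(s["eef_pos"][:2])-q[:2]; c,n=np.cos(q[2]),np.sin(q[2]); x,y=c*d[0]+n*d[1],-n*d[0]+c*d[1]
print(x,y,"gate est",np.arctan2(x,.095-y)+np.arctan2(14,95))
```

```text
[0.5342914  0.40313308 0.26239332] [ 2.32754050e+00 -2.10846844e+00  2.79779405e-05] [-0.76720811 -2.8936494  -0.27584059] [ 4.69609658e-01  4.21652308e-01  1.38743263e+00 -3.98430587e-04
  1.33347088e+00 -2.77057885e+00]
0.08886690680849996 0.061190600865456406 gate est 1.3535715974289173
```

>>> apply_moves(motion=[1,0,0,0,-0.5,1,0.01,0,0,0,1,0.03,0,0,0,1,0.03,0,-0.08,0,1,0.03,0,-0.18,0,1,0.05,0,-0.28,0,1,0.05,0,-0.35,0,1,0.05,0,-0.35,0,1,0.05,0,-0.35,0])

```text
time_s: 15.05
eef_pos: [0.5367, 0.3832, 0.4036]
tool_rot: [-2.33, 2.104, -0.001]
contact_force: [-0.5, -1.0, -0.6]
finger_gap: -0.0
grasp_force: 0.0
```

Run:
```python
from h import *
s=ctrl.state(); print(s["time_s"],s["eef_pos"],s["contact_force"],s["joint_positions"])
a=ctrl.grab_frame("wrist"); b=ctrl.grab_frame("side")
cv2.imwrite("pics/m5.png",np.hstack([cv2.resize(a,(400,250)),cv2.resize(b[100:225,260:460],(400,250),interpolation=2)]))
```

```text
15.05 [0.5366876  0.38324866 0.40356734] [-0.45264324 -1.02530086 -0.5954505 ] [ 4.40445492e-01  3.08614135e-01  1.25350163e+00  2.41102140e-04
  1.57727926e+00 -2.80264752e+00]
```

View pics/m5.png

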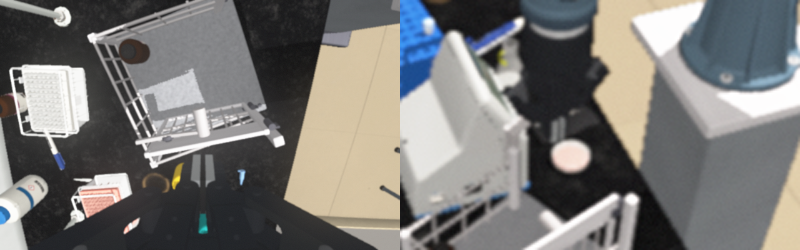

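The gate stands nearly along the hinge side, with the peg at (202,123) in the left half and the bottle upright at (133,50). I check the angle numerically before handing in.

Run:
```python
from h import *
im=ctrl.grab_frame("wrist"); c=cam("wrist"); q=[0.4832,.3081,.4745]; C,n=np.cos(q[2]),np.sin(q[2])
for r in ctrl.place_of("thumb_top","wrist")[:2]:
    d=onz(c,r["pixel"],.186)[:2]-q[:2]; x,y=C*d[0]+n*d[1],-n*d[0]+C*d[1]
    print(r,x,y,np.arctan2(x,.095-y)+np.arctan2(25,95),np.hypot(x,.095-y))
def W(p): return [q[0]+C*p[0]-n*p[1],q[1]+n*p[0]+C*p[1],p[2]]
im=im.copy()
for a,col in((1.2,(0,0,255)),(1.38,(0,255,0))):
    f=lambda u,v,z: W((u*np.cos(a)+v*np.sin(a),.095+u*np.sin(a)-v*np.cos(a),z))
    pts=proj(c,np.array([f(0,.01,.2),f(0,.18,.2)])).round().astype(int)
    cv2.line(im,tuple(map(int,pts[0])),tuple(map(int,pts[1])),col,1)
    cv2.circle(im,tuple(map(int,proj(c,np.array([f(-.025,.095,.186)]))[0])),3,col,-1)
cv2.imwrite("pics/m6.png",cv2.resize(im[140:280,180:480],(800,373),interpolation=2))
```

```text
{'pixel': [321.2, 201.4], 'score': 0.9} 0.08828433617136631 0.05504555001384509 1.403134643921899 0.09690449982800062
```

View pics/m6.png

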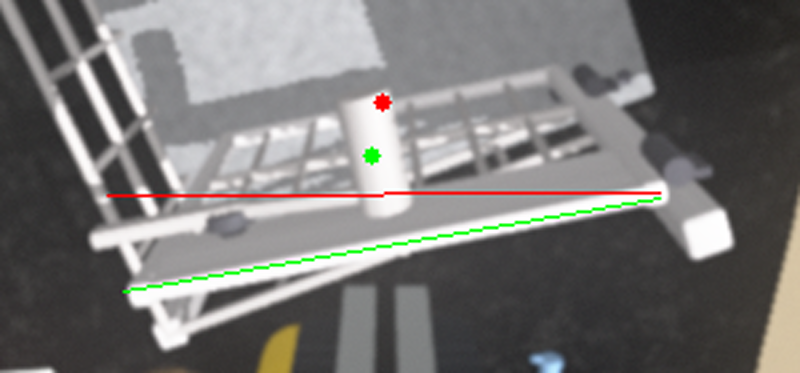

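The gate's top edge lies on the green 1.38 rad line, and the bar is level at its pivot (225,222). Handing in.

```bash
python3 -c "
from station import ctrl
print(ctrl.hand_in())"
```

```text
the job is handed in; nothing more can be done
None
```

The job is handed in: the gate was unlatched by feel (about 4 N read at the hood) and left open at about 1.38 rad (79°) with the bar dropped back and nothing touched; the bottle stood upright in the last picture and no move went near the dish or flask, but `hand_in` returned no verdict.

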